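# Slide the locked sample carriage home

## Robot

A 6-joint arm with a two-finger parallel gripper is mounted at the origin on the work surface; the furniture and walls round the work are solid. World frame = base frame: x ahead of the robot, y to its left, z up, the work surface at z = 0. Lengths are in m, angles in degrees, forces in N, time in s.
With the tool pointing down it reaches from about 0.4 to 0.825 m from the base axis. Payload 7 kg.
Tool frame: the origin (TCP) lies at the very end of the fingers, on their centre line; the grasp point (between the pads) lies 19 mm behind it; z points along the fingers, y is the line along which they close (so a half turn about z gives the same grasp; the last joint's range is limited). The gripper opens to 88 mm and grips with 3 to 60 N. Pads are 19 mm wide; open, the fingers measure 130 mm over their backs; the gripper's body (78 mm by 193 mm) begins 47 mm behind the grasp point.
Start: joints at [-46.977, 20.546, 0.682, 0, -70.136, -16.507], TCP at [0.301, -0.604, 0.227] pointing down, gripper open.
Joint ranges: [-176.03, 176.03], [-82.01, 121.73], [-58.28, 71.71], [-173.87, 95.51], [-174.79, -0.11], [-173.66, 173.66]. Speed limits (degrees/s): [136.94, 136.94, 172.46, 180, 180, 180].

## Interface

Orientations are given as [roll, pitch, yaw] about the fixed x, y, z axes, in that order (R = Rz(yaw) Ry(pitch) Rx(roll)).
In Python, from plant import ctrl, cams, workorder gives the robot as it stands.
- The arm moves only by the tool play_rows, never from a script. Its argument "motion" is a list of rows, each an object of numbers: "x", "y", "z": the shift along the tool's x, y, z normalised to -1 to 1, where 1 is 0.025 m; "rx", "ry", "rz": the turn, a rotation vector about the tool's x, y, z normalised to -1 to 1, where 1 is 4 degrees. A call has 1 to 20 rows; each row shifts and turns the commanded pose from where the row before left it, along the tool's axes as they then stand; what a row does not reach is not made up. A row lasts 1/8 s, in which the tool goes at most 62.5 mm and 10.7 degrees, less where a joint would pass 70% of its speed; a pose out of reach is approached as far as the arm can. A call with a number of a shift or a turn outside -1 to 1 is refused whole. A call with a gripper value outside its range is refused whole. "fingers" is the opening, from -1 (shut) to 1 (fully open), set as the call begins (left out, the last holds). The fingers move at their own pace and stop on an object; the grip force is fixed at half the most. Time passes only in rows, so rows that do not move let the fingers close. It gives the time, the measured TCP pose, the force, the opening and the grip force at its end, in the units of the state.
- ctrl.get_obs(): the state, without advancing time (a new reading comes with each control period).
- cams.snapshot(name): name is "side" or "top"; returns the picture (384x512x3 uint8, blue, green, red); there is no depth.
- cams.get_calibration(name): a dict with "vertical_fov" (degrees; the focal length in pixels is half the picture's height over the tangent of half this angle, whatever the lens; pixels are square), "cx", "cy" (the principal point, pixels), "position" and "rotation" of the camera in the world. Camera axes: x right, y up, looking along -z (the intrinsics and any distortion apply to the point x, -y, -z); pixel columns grow to the right and rows downward; lengths in m; the calibration is good to about 2 mm. A picture is of the moment at which its call begins. get_calibration takes no time and is no camera call.
- workorder.close_job(): hands the job in; it is judged then, once.
The state is a dict: "clock": time; "joint_pos": joint angles; "qvel": joint speeds; "tau": joint torques, N m; "tool_pos": TCP position; "orientation": TCP orientation; "force": force on the tool from outside, world axes, zero at the start; "moment": the same for the moment, N m; "opening": finger opening in m; "gripper_force": force on a finger pad.
Only numpy, scipy, OpenCV 4.12 (cv2) and the standard library are available. Lean on these libraries where they do the work, as an engineer would, in place of code of your own. Each camera call takes 0.05 s, during which the arm holds its last target. There are 200 camera calls.

## Task

On the table lies a sample slide: a carriage on a rail, carrying a vial, with a round spring-loaded lock button in a thumb rest on its deck. Press the lock button down with a fingertip and, keeping it held down the whole way, push the carriage along its rail until it is fully home against the end stop and the vial stands between the two posts of the reading head; then take the hand away so that the button springs up and locks it there. Nothing is to be picked up: do not touch the vial in the carriage, and leave the other things on the table where they stand.

Things in the scene. Friction and masses are not known exactly. Their poses are not given: they have to be found in the camera images.
- sample_slide: Fixed sample slide: steel base plate 150 x 370 mm, 6 mm thick, two dark rails on it. Origin: centre of its underside on the table. y axis along the rail, the way the carriage must go (to the end stop, roughly to the robot's left); z up; yaw -0.4 to 0.4. The two posts of the reading head (16 x 30 mm, top at z = 70 mm) stand at y = +100 mm, x = +-63 mm.
- end_stop (a point): Middle of the upper near edge of the end stop block, z = 42 mm: an aluminium block 100 mm wide, with two rubber bumpers that stand 11 mm out of its near face and meet the carriage's front edge.
- carriage (a joint): Position of the carriage along the rail, m: 0 at the rear end, 0.140 fully home against the end stop; grows along the slide's +y. Starts between 0 and about 0.045. The carriage's middle lies at y = -85 mm + this value in the slide's frame. It runs freely (about 1 N) while the button is down; with the button up it is blocked, with 1 to 2 mm of play.
- carriage_front (a point): Middle of the upper front edge of the carriage (the edge that meets the end stop), z = 37 mm. The carriage is an aluminium plate 100 mm wide across the rail and 160 mm long along it, deck top at z = 37 mm.
- lock_button (a joint): How far the lock button is pressed, m: 0 up, 0.008 fully down on a solid stop; unlocked from about 0.0055. Takes 1.6 N to start, 4.8 N at the bottom. Let go, it springs up and its pawl enters the nearest gap of a comb with 10 mm pitch that runs the whole way. Now and then the pawl starts on the tip of a tooth and the button stands about 5 mm lower.
- button_top (a point): Centre of the top face of the lock button, a black disc of 34 mm diameter on the carriage's middle line, 50 mm behind the carriage's middle. z = 47 mm when up, 39 mm fully down; moves straight down. The thumb rest round it: a ridge in front and one behind (74 mm wide, top at z = 55 mm, 40 mm clear between them along the rail) and side walls (top at z = 45 mm) 62 mm apart; it moves along.
- sample_vial: The capped vial fixed in the carriage, 25 mm diameter and 61 mm tall, top at z = 98 mm, on the middle line 95 mm ahead of the button (towards the end stop). Origin: centre of its underside. Must not be touched by the robot.
- spare_vial: Bystander: loose capped vial, 25 mm diameter, 61 mm tall, standing close beside the slide on the side away from the robot. Origin: centre of its underside.
- dropper: Bystander: loose small dropper bottle, 27 mm diameter, 62 mm tall, standing close beside the slide on the side away from the robot. Origin: centre of its underside.
- labels: Bystander: loose roll of labels, 68 mm diameter, 30 mm tall, lying close beside the slide on the robot's side. Origin: centre of its underside.
- probe: Bystander: loose probe thermometer, 22 x 194 x 16 mm, lying roughly parallel to the rail on the robot's side. Origin: centre of its underside, long axis y.
- flask: Bystander: loose metal flask, 63 mm diameter, 148 mm tall, standing at the far left. Origin: centre of its underside.
- food_box: Bystander: loose clear food box, 111 x 96 x 63 mm, standing at the right. Origin: centre of its underside.
- tape: Bystander: loose roll of tape, 96 mm diameter, 48 mm tall, lying at the far right. Origin: centre of its underside.

How it is judged:
By the outcome, as a careful person would: the job done as asked, in the order asked, and still so for the second after the job is handed in, with the robot touching nothing.
It also fails if it takes over 32 s, if anything falls off the work surface, if the arm or the gripper's body presses on something with over 40 N, if the wrist force passes 120 N, or if a joint passes its speed limit or range.

## Working session

There is one attempt and no reset: what is moved stays moved. The work goes in short steps, Python scripts to look and compute and a tool call to move; the robot and the scene stay as the last step left them, time stands still between calls to the robot, and variables do not carry over. Pictures are saved under pics/ and viewed, at most 10 in all, crops included, and the job is handed in when it is done.

Besides the shell and the picture viewer there is one more tool, called after "Emit:" by a JSON object that holds its "name" and its "arguments". play_rows: Moves the arm, as the interface text tells. Its arguments: {"type":"object","properties":{"motion":{"type":"array"},"fingers":{"type":"number"}},"required":["motion"]}

```bash
mkdir -p pics; ls; python3 - <<'E'
from plant import ctrl,cams
import cv2
for n in("side","top"):
    cv2.imwrite(f"pics/{n}0.png",cams.snapshot(n)); print(n,cams.get_calibration(n))
print(ctrl.get_obs())
E
```

```text
pics
side {'vertical_fov': 47.133218829617626, 'cx': 256.3513910113043, 'cy': 185.26364840627764, 'position': array([0.33839725, 0.93051023, 0.91868663]), 'rotation': array([  49.74657056,   -1.14113799, -166.98492408])}
top {'vertical_fov': 51.76772505378029, 'cx': 258.55439709391584, 'cy': 191.29348598522392, 'position': array([ 0.46838145, -0.01905177,  1.07173477]), 'rotation': array([  3.56472746,  -1.8820374 , -91.57293511])}
{'clock': 0.1, 'joint_pos': array([-4.69748837e+01,  2.05880872e+01,  6.39114315e-01, -1.80702412e-02,
       -7.01350711e+01, -1.65050099e+01]), 'qvel': array([ 0.04005075, -0.09988019,  0.21014396,  0.078217  ,  0.02490411,
       -0.00042949]), 'tau': array([-1.34883878e-03, -5.84162271e+01,  2.93753332e+01,  7.01554388e+00,
        1.01957854e-02, -5.87457703e-05]), 'tool_pos': array([ 0.30116105, -0.60360787,  0.22570748]), 'orientation': array([ 1.79914592e+02, -7.59103859e-03, -1.53486041e+02]), 'force': array([ 0.4730242 , -0.01565777, -0.4711064 ]), 'moment': array([-0.01707271,  0.01848243,  0.03829749]), 'gripper_force': 0.0, 'opening': 0.08740668228643741}
```

View pics/top0.png

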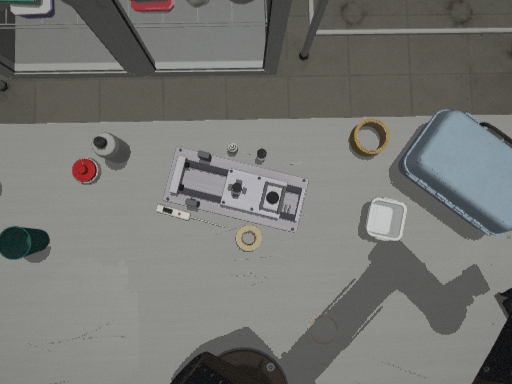

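View pics/side0.png

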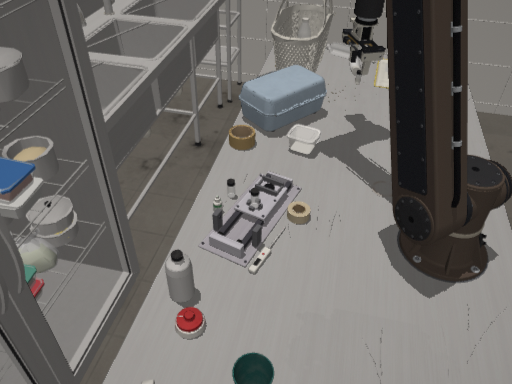

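The top view shows the slide centred near (236,190), with plate corners at about (181,149), (308,178), (295,232) and (165,200). The button is near (272,198) and the vial near (237,187). In the side view the slide is around (255,215). Next I'll measure these.

```bash
cat > h.py <<'E'
import numpy as np,cv2
from scipy.spatial.transform import Rotation as R
from plant import cams
def cal(n):
    c=cams.get_calibration(n); f=192/np.tan(np.radians(c["vertical_fov"]/2))
    return f,c["cx"],c["cy"],np.array(c["position"]),R.from_euler("xyz",c["rotation"],degrees=True)
def ray(n,u,v,z):
    f,cx,cy,p,r=cal(n); d=r.apply([(u-cx)/f,-(v-cy)/f,-1]); return p+d*(z-p[2])/d[2]
def proj(n,P):
    f,cx,cy,p,r=cal(n); q=r.inv().apply(np.array(P)-p); return cx+f*q[0]/-q[2], cy-f*q[1]/-q[2]
E
python3 - <<'E'
from h import *
im=cv2.imread("pics/top0.png")
c=im[135:245,155:320]; cv2.imwrite("pics/topc.png",cv2.resize(c,None,fx=4.8,fy=4.8,interpolation=cv2.INTER_CUBIC))
g=cv2.cvtColor(im,cv2.COLOR_BGR2GRAY)
m=np.zeros_like(g); m[185:212,260:286]=(g[185:212,260:286]<45)
n,l,s,ce=cv2.connectedComponentsWithStats(m)
print(s[1:],ce[1:])
for u,v in[(181,149),(308,178),(295,232),(165,200)]: print(ray("top",u,v,.006).round(4))
im=cv2.imread("pics/side0.png"); cv2.imwrite("pics/sidec.png",cv2.resize(im[165:270,190:315],None,fx=5.5,fy=5.5,interpolation=cv2.INTER_CUBIC))
E
```

```text
[[267 192  12  11  75]] [[272.54666667 197.26666667]]
[0.6535 0.1505 0.006 ]
[ 0.5666 -0.1912  0.006 ]
[ 0.4216 -0.151   0.006 ]
[0.5169 0.1951 0.006 ]
```

View pics/topc.png

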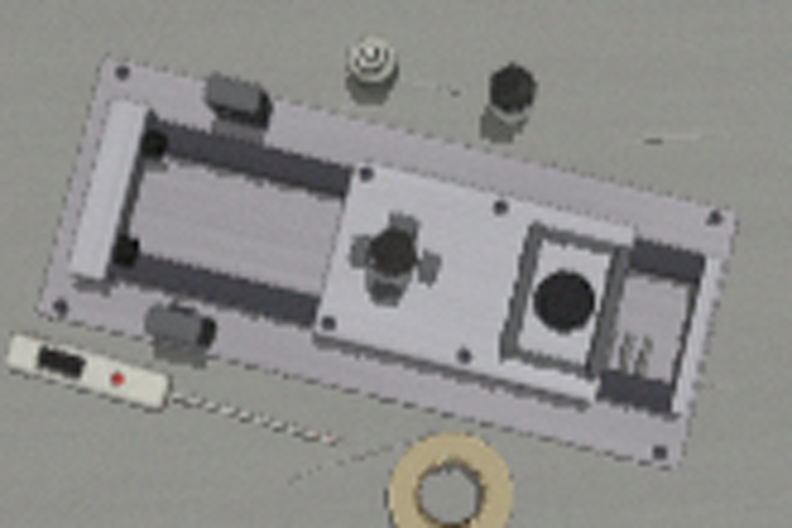

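View pics/sidec.png

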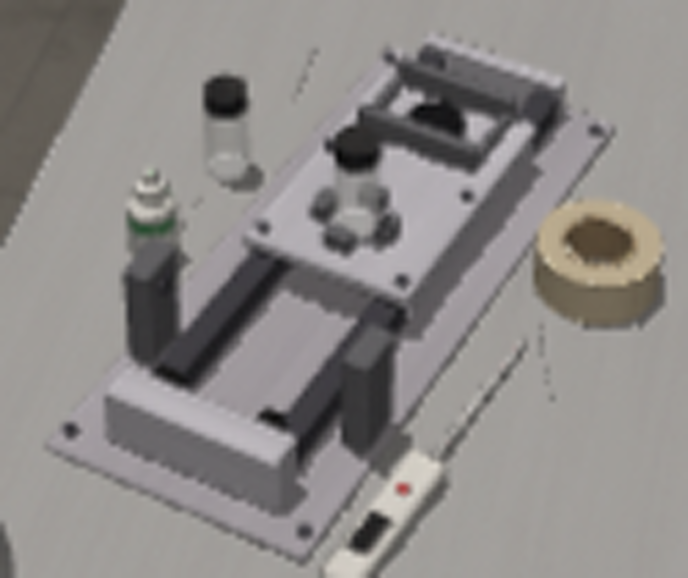

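The crops are clear. In the top crop the plate corners are at (108,55), (738,212), (680,465) and (40,315), the button centre is at (565,301), and the carriage front edge runs (355,165)-(316,338). I'll refine these into poses.

```bash
cat > m.py <<'E'
from h import *
P=lambda x,y,z:ray("top",155+(x+.5)/4.8-.5,135+(y+.5)/4.8-.5,z)
c=[P(x,y,.006) for x,y in[(108,55),(738,212),(680,465),(40,315)]]
print(np.round(c,4)); 
for i in range(4): print(round(np.linalg.norm(c[i]-c[(i+1)%4]),4))
o=np.mean(c,0); ya=(c[0]+c[3]-c[1]-c[2])[:2]; ya/=np.linalg.norm(ya); xa=np.array([ya[1],-ya[0]])
yaw=np.degrees(np.arctan2(-ya[0],ya[1])); print("o",o.round(4),"yaw",yaw.round(2))
S=lambda p:np.array([xa@(p-o)[:2],ya@(p-o)[:2]]).round(4)
b=ray("top",272.55,197.27,.047); print("button",b.round(4),S(b))
b=P(565,301,.047); print("button crop",b.round(4),S(b), "if low",S(P(565,301,.042)))
for p in[(355,165),(316,338)]: print("front",S(P(*p,.037)))
for p in[(150,108),(105,278)]: print("stop",S(P(*p,.042)))
v=P(393,250,.098); print("vial",S(v))
s=ray("side",190+435.5/5.5,165+118/5.5,.047);print("button side",s.round(4),S(s))
for q,z in[((357,148),.098)]: s=ray("side",190+q[0]/5.5,165+q[1]/5.5,z);print("vial side",s.round(4),S(s))
for q in[(47,440),(300,560),(612,130)]: s=ray("side",190+q[0]/5.5,165+q[1]/5.5,.006);print("corner side",s.round(4),S(s))
for q in[(245,240),(408,303)]: s=ray("side",190+q[0]/5.5,165+q[1]/5.5,.037);print("front side",s.round(4),S(s))
E
python3 m.py
```

```text
[[ 0.6618  0.1608  0.006 ]
 [ 0.5645 -0.1921  0.006 ]
 [ 0.4229 -0.1544  0.006 ]
 [ 0.5164  0.2006  0.006 ]]
0.3661
0.1465
0.3671
0.1507
o [0.5414 0.0037 0.006 ] yaw -15.08
button [ 0.5148 -0.0904  0.047 ] [-0.0011 -0.0978]
button crop [ 0.5147 -0.0898  0.047 ] [-0.0014 -0.0972] if low [-0.0011 -0.0975]
front [0.0446 0.0313]
front [-0.0522  0.0293]
stop [0.0479 0.1463]
stop [-0.0475  0.1471]
vial [ 0.0002 -0.0024]
button side [ 0.5141 -0.081   0.047 ] [-0.0043 -0.0888]
vial side [0.5382 0.0116 0.098 ] [-0.0051  0.0068]
corner side [0.6605 0.1638 0.006 ] [0.0734 0.1855]
corner side [0.5188 0.2072 0.006 ] [-0.0747  0.1906]
corner side [ 0.4208 -0.1434  0.006 ] [-0.0781 -0.1734]
front side [0.5937 0.0302 0.037 ] [0.0436 0.0392]
front side [0.4999 0.0552 0.037 ] [-0.0535  0.0389]
```

Measured: slide yaw is about -15.1° and the button is at about (0.515, -0.090), so the carriage is at about 0.037. The vial and front edge agree with this. Next I'll shut the fingers and turn the tool so that its y axis lies across the rail (yaw about -105°).

Emit:
{"name": "play_rows", "arguments": {"motion": [{"rz": -1}, {"rz": -1}, {"rz": -1}, {"rz": -1}, {"rz": -1}, {"rz": -1}, {"rz": -1}, {"rz": -1}, {"rz": -1}, {"rz": -1}, {"rz": -1}, {"rz": -1}, {"rz": -0.1}, {}], "fingers": -1}}

```text
$.motion[0]: bad value
```

Emit:
{"name": "play_rows", "arguments": {"motion": [{"x": 0, "y": 0, "z": 0, "rx": 0, "ry": 0, "rz": -1}, {"x": 0, "y": 0, "z": 0, "rx": 0, "ry": 0, "rz": -1}, {"x": 0, "y": 0, "z": 0, "rx": 0, "ry": 0, "rz": -1}, {"x": 0, "y": 0, "z": 0, "rx": 0, "ry": 0, "rz": -1}, {"x": 0, "y": 0, "z": 0, "rx": 0, "ry": 0, "rz": -1}, {"x": 0, "y": 0, "z": 0, "rx": 0, "ry": 0, "rz": -1}, {"x": 0, "y": 0, "z": 0, "rx": 0, "ry": 0, "rz": -1}, {"x": 0, "y": 0, "z": 0, "rx": 0, "ry": 0, "rz": -1}, {"x": 0, "y": 0, "z": 0, "rx": 0, "ry": 0, "rz": -1}, {"x": 0, "y": 0, "z": 0, "rx": 0, "ry": 0, "rz": -1}, {"x": 0, "y": 0, "z": 0, "rx": 0, "ry": 0, "rz": -1}, {"x": 0, "y": 0, "z": 0, "rx": 0, "ry": 0, "rz": -1}, {"x": 0, "y": 0, "z": 0, "rx": 0, "ry": 0, "rz": -0.1}], "fingers": -1}}

```text
clock: 1.72
tool_pos: [0.3012, -0.6038, 0.2261]
orientation: [180.0, 0.0, -105.1]
force: [-0.3, 1.0, 0.0]
opening: 0.0004
gripper_force: 0.0
```

Emit:
{"name": "play_rows", "arguments": {"motion": [{"x": -1, "y": -0.13, "z": 0.15, "rx": 0, "ry": 0, "rz": 0}, {"x": -1, "y": -0.13, "z": 0.15, "rx": 0, "ry": 0, "rz": 0}, {"x": -1, "y": -0.13, "z": 0.15, "rx": 0, "ry": 0, "rz": 0}, {"x": -1, "y": -0.13, "z": 0.15, "rx": 0, "ry": 0, "rz": 0}, {"x": -1, "y": -0.13, "z": 0.15, "rx": 0, "ry": 0, "rz": 0}, {"x": -1, "y": -0.13, "z": 0.15, "rx": 0, "ry": 0, "rz": 0}, {"x": -1, "y": -0.13, "z": 0.15, "rx": 0, "ry": 0, "rz": 0}, {"x": -1, "y": -0.13, "z": 0.15, "rx": 0, "ry": 0, "rz": 0}, {"x": -1, "y": -0.13, "z": 0.15, "rx": 0, "ry": 0, "rz": 0}, {"x": -1, "y": -0.13, "z": 0.15, "rx": 0, "ry": 0, "rz": 0}, {"x": -1, "y": -0.13, "z": 0.15, "rx": 0, "ry": 0, "rz": 0}, {"x": -1, "y": -0.13, "z": 0.15, "rx": 0, "ry": 0, "rz": 0}, {"x": -1, "y": -0.13, "z": 0.15, "rx": 0, "ry": 0, "rz": 0}, {"x": -1, "y": -0.13, "z": 0.15, "rx": 0, "ry": 0, "rz": 0}, {"x": -1, "y": -0.13, "z": 0.15, "rx": 0, "ry": 0, "rz": 0}, {"x": -1, "y": -0.13, "z": 0.15, "rx": 0, "ry": 0, "rz": 0}, {"x": -1, "y": -0.13, "z": 0.15, "rx": 0, "ry": 0, "rz": 0}, {"x": -1, "y": -0.13, "z": 0.15, "rx": 0, "ry": 0, "rz": 0}, {"x": -1, "y": -0.13, "z": 0.15, "rx": 0, "ry": 0, "rz": 0}, {"x": -1, "y": -0.13, "z": 0.15, "rx": 0, "ry": 0, "rz": 0}]}}

```text
clock: 4.22
tool_pos: [0.4944, -0.1373, 0.1514]
orientation: [180.0, 0.0, -105.2]
force: [0.2, -0.1, -0.5]
opening: 0.0007
gripper_force: 0.0
```

Emit:
{"name": "play_rows", "arguments": {"motion": [{"x": -1, "y": -0.15, "z": 0.5, "rx": 0, "ry": 0, "rz": 0}, {"x": -1, "y": -0.15, "z": 0.5, "rx": 0, "ry": 0, "rz": 0}, {"x": 0, "y": 0, "z": 0.5, "rx": 0, "ry": 0, "rz": 0}, {"x": 0, "y": 0, "z": 0.3, "rx": 0, "ry": 0, "rz": 0}, {"x": 0, "y": 0, "z": 0, "rx": 0, "ry": 0, "rz": 0}]}}

```text
clock: 4.85
tool_pos: [0.5137, -0.0924, 0.106]
orientation: [179.9, -0.0, -105.1]
force: [-0.2, 0.4, 0.2]
opening: 0.0003
gripper_force: 0.0
```

```bash
python3 - <<'E'
from h import *
from plant import ctrl
o=ctrl.get_obs();print(o["clock"],o["tool_pos"],o["orientation"],o["force"])
a=cams.snapshot("top");b=cams.snapshot("side")
for n in("top","side"): print(n,proj(n,o["tool_pos"]))
k=lambda c:cv2.resize(c,(400,400),interpolation=cv2.INTER_CUBIC)
cv2.imwrite("pics/ap1.png",np.hstack([k(a[140:240,200:300]),k(b[140:240,210:310])]))
E
```

```text
4.85 [ 0.51373695 -0.09243409  0.10600494] [ 1.79925391e+02 -3.52291601e-02 -1.05144109e+02] [-0.17937786  0.38995855  0.16538184]
top (np.float64(275.0391356876014), np.float64(196.5627422515146))
side (np.float64(270.8420856712702), np.float64(169.04355682558392))
```

View pics/ap1.png

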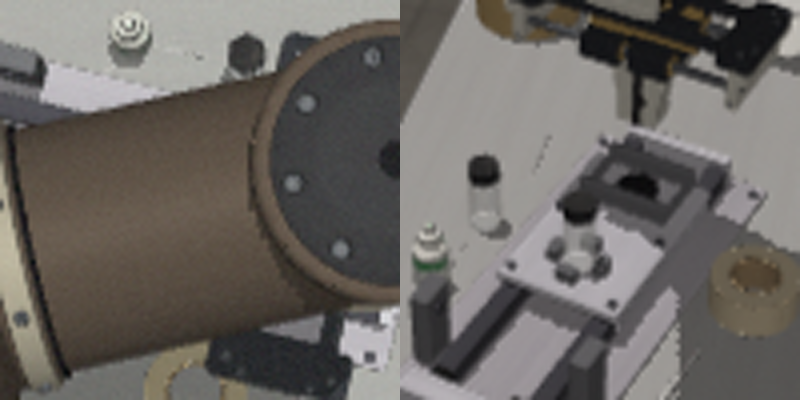

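The side view shows the fingertip bottom near (270,170) px, just short of the prediction, above the thumb rest. The button is near (269,186). I'll go down to just above the ridges and compare tip and rest directly.

Emit:
{"name": "play_rows", "arguments": {"motion": [{"x": -0.1, "y": 0, "z": 0.8, "rx": 0, "ry": 0, "rz": 0}, {"x": 0, "y": 0, "z": 0.8, "rx": 0, "ry": 0, "rz": 0}, {"x": 0, "y": 0, "z": 0, "rx": 0, "ry": 0, "rz": 0}]}}

```text
clock: 5.32
tool_pos: [0.5142, -0.0898, 0.0659]
orientation: [179.9, -0.0, -105.1]
force: [-0.2, -0.8, -0.0]
opening: 0.0004
gripper_force: 0.0
```

```bash
python3 - <<'E'
from h import *
from plant import ctrl
o=ctrl.get_obs();t=np.array(o["tool_pos"]);print(o["clock"],t,o["force"])
b=cams.snapshot("side")
y=np.radians(o["orientation"][2]);tx=np.array([np.cos(y),np.sin(y),0]);ty=np.array([np.sin(y),-np.cos(y),0])
F=lambda p:np.round([(p[0]-235)*8,(p[1]-140)*8],0)
for s in(-1,1): print("near edge corner",F(proj("side",t-tx*.0095+ty*.021*s)),"far",F(proj("side",t+tx*.0095+ty*.021*s)))
# rest front ridge top near/far edges predicted if button centre = B
for B in([.5148,-.0904,0],[.5148+.26*.006,-.0904+.966*.006,0]):
  for d in(.020,-.020):
    print(B[1],"ridge inner",d,[F(proj("side",np.array(B)-tx*d+ty*.037*s+[0,0,.055])) for s in(-1,1)])
cv2.imwrite("pics/ap2.png",cv2.resize(b[140:212,235:307],None,fx=8,fy=8,interpolation=cv2.INTER_CUBIC))
E
```

```text
5.325 [ 0.51424096 -0.08984441  0.06594647] [-0.20849327 -0.75908433 -0.02233674]
near edge corner [219. 316.] far [242. 288.]
near edge corner [318. 350.] far [340. 322.]
-0.0904 ridge inner 0.02 [array([168., 339.]), array([341., 401.])]
-0.0904 ridge inner -0.02 [array([216., 281.]), array([387., 341.])]
-0.084604 ridge inner 0.02 [array([160., 347.]), array([334., 410.])]
-0.084604 ridge inner -0.02 [array([209., 290.]), array([380., 350.])]
```

View pics/ap2.png

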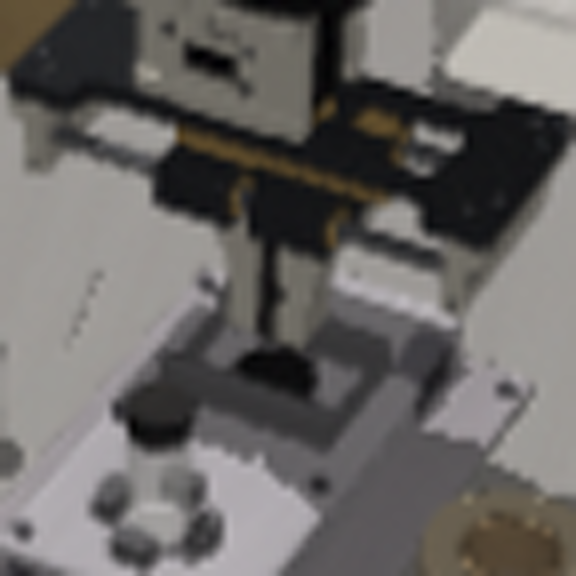

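The side view shows the finger tips at about (228–318, 320–350) in the crop, matching the prediction. The button is at (240–316, 350–395) and the front ridge's right end is near (340,415). I'll check which button position fits.

```bash
python3 - <<'E'
from h import *
F=lambda p:np.round([(p[0]-235)*8,(p[1]-140)*8],0)
im=cv2.imread("pics/ap2.png",0); m=(im[335:420,225:340]<40); ys,xs=np.nonzero(m); print("button px",xs.min()+225,xs.max()+225,ys.min()+335,ys.max()+335,xs.mean()+225,ys.mean()+335)
s=np.array([.2602,.9656,0]);a=np.linspace(0,2*np.pi,40)
for d in(-.004,0,.004,.008):
  for z in(.047,.042):
    B=np.array([.5148,-.0904,z])+s*d
    c=np.array([F(proj("side",B+.017*np.array([np.cos(t),np.sin(t),0]))) for t in a])
    print(d,z,c.min(0),c.max(0))
E
```

```text
button px 236 315 335 399 278.7818248712288 370.6534216335541
-0.004 0.047 [237. 322.] [325. 379.]
-0.004 0.042 [237. 332.] [325. 389.]
0 0.047 [232. 328.] [321. 385.]
0 0.042 [232. 338.] [320. 395.]
0.004 0.047 [228. 333.] [316. 391.]
0.004 0.042 [227. 343.] [316. 401.]
0.008 0.047 [223. 339.] [312. 397.]
0.008 0.042 [223. 349.] [311. 407.]
```

The button best fits 2–4 mm further along the rail. I'll shift +2.5 mm and descend to the button top.

Emit:
{"name": "play_rows", "arguments": {"motion": [{"x": -0.1, "y": 0, "z": 0, "rx": 0, "ry": 0, "rz": 0}, {"x": 0, "y": 0, "z": 0.3, "rx": 0, "ry": 0, "rz": 0}, {"x": 0, "y": 0, "z": 0.3, "rx": 0, "ry": 0, "rz": 0}, {"x": 0, "y": 0, "z": 0.15, "rx": 0, "ry": 0, "rz": 0}, {"x": 0, "y": 0, "z": 0, "rx": 0, "ry": 0, "rz": 0}]}}

```text
clock: 6.0
tool_pos: [0.5155, -0.087, 0.0473]
orientation: [180.0, -0.0, -105.1]
force: [0.1, 1.0, -0.1]
opening: 0.0003
gripper_force: 0.0
```

Emit:
{"name": "play_rows", "arguments": {"motion": [{"x": 0, "y": 0, "z": 0.1, "rx": 0, "ry": 0, "rz": 0}, {"x": 0, "y": 0, "z": 0.1, "rx": 0, "ry": 0, "rz": 0}, {"x": 0, "y": 0, "z": 0.1, "rx": 0, "ry": 0, "rz": 0}, {"x": 0, "y": 0, "z": 0, "rx": 0, "ry": 0, "rz": 0}]}}

```text
clock: 6.5
tool_pos: [0.5159, -0.087, 0.0404]
orientation: [-180.0, 0.0, -105.1]
force: [-1.0, 0.6, 3.7]
opening: 0.0003
gripper_force: 2.0
```

Emit:
{"name": "play_rows", "arguments": {"motion": [{"x": 0, "y": 0, "z": 0.1, "rx": 0, "ry": 0, "rz": 0}, {"x": 0, "y": 0, "z": 0, "rx": 0, "ry": 0, "rz": 0}, {"x": 0, "y": 0, "z": 0, "rx": 0, "ry": 0, "rz": 0}]}}

```text
clock: 6.88
tool_pos: [0.5161, -0.087, 0.039]
orientation: [-179.9, 0.0, -105.1]
force: [-5.8, 0.7, 15.1]
opening: 0.0003
gripper_force: 7.9
```

At the bottom stop with 15 N. Now I'll push along the rail.

Emit:
{"name": "play_rows", "arguments": {"motion": [{"x": -0.1, "y": 0, "z": 0, "rx": 0, "ry": 0, "rz": 0}, {"x": -0.2, "y": 0, "z": 0, "rx": 0, "ry": 0, "rz": 0}, {"x": -0.3, "y": 0, "z": 0, "rx": 0, "ry": 0, "rz": 0}, {"x": -0.3, "y": 0, "z": 0, "rx": 0, "ry": 0, "rz": 0}, {"x": -0.2, "y": 0, "z": 0, "rx": 0, "ry": 0, "rz": 0}, {"x": 0, "y": 0, "z": 0, "rx": 0, "ry": 0, "rz": 0}]}}

```text
clock: 7.62
tool_pos: [0.5235, -0.0601, 0.0391]
orientation: [-179.9, 0.0, -105.0]
force: [-3.8, 1.0, 14.7]
opening: 0.0002
gripper_force: 7.6
```

```bash
python3 - <<'E'
from h import *
from plant import ctrl
o=ctrl.get_obs();t=np.array(o["tool_pos"]);print(o["clock"],t,o["force"])
b=cams.snapshot("side")
cv2.imwrite("pics/p1.png",cv2.resize(b[150:270,190:320],None,fx=4.5,fy=4.5,interpolation=cv2.INTER_CUBIC))
E
```

```text
7.625 [ 0.52351454 -0.06006423  0.03906666] [-3.78684107  0.96146118 14.68862584]
```

View pics/p1.png

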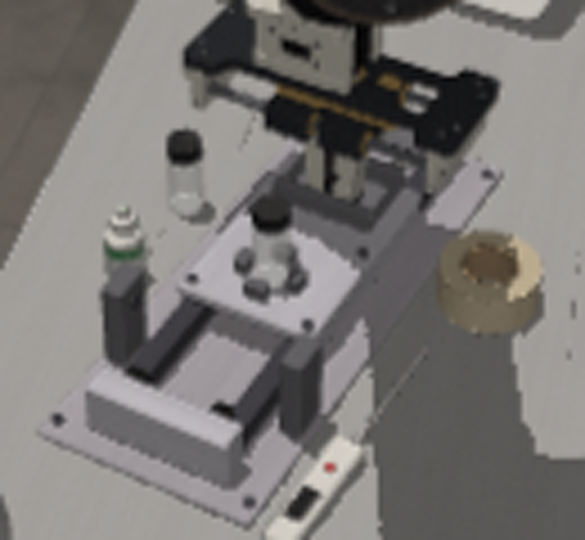

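The carriage is following the finger: its front edge is now at about (250,305) in the crop, with about 70 mm to go. I'll continue.

Emit:
{"name": "play_rows", "arguments": {"motion": [{"x": -0.2, "y": 0, "z": 0, "rx": 0, "ry": 0, "rz": 0}, {"x": -0.3, "y": 0, "z": 0, "rx": 0, "ry": 0, "rz": 0}, {"x": -0.3, "y": 0, "z": 0, "rx": 0, "ry": 0, "rz": 0}, {"x": -0.3, "y": 0, "z": 0, "rx": 0, "ry": 0, "rz": 0}, {"x": -0.3, "y": 0, "z": 0, "rx": 0, "ry": 0, "rz": 0}, {"x": -0.3, "y": 0, "z": 0, "rx": 0, "ry": 0, "rz": 0}, {"x": -0.3, "y": 0, "z": 0, "rx": 0, "ry": 0, "rz": 0}, {"x": -0.3, "y": 0, "z": 0, "rx": 0, "ry": 0, "rz": 0}, {"x": -0.1, "y": 0, "z": 0, "rx": 0, "ry": 0, "rz": 0}, {"x": 0, "y": 0, "z": 0, "rx": 0, "ry": 0, "rz": 0}]}}

```text
clock: 8.93
tool_pos: [0.5394, -0.002, 0.0391]
orientation: [-179.9, 0.0, -105.0]
force: [-4.1, 0.6, 14.8]
opening: 0.0004
gripper_force: 7.0
```

Emit:
{"name": "play_rows", "arguments": {"motion": [{"x": -0.1, "y": 0, "z": 0, "rx": 0, "ry": 0, "rz": 0}, {"x": -0.1, "y": 0, "z": 0, "rx": 0, "ry": 0, "rz": 0}, {"x": -0.1, "y": 0, "z": 0, "rx": 0, "ry": 0, "rz": 0}, {"x": 0, "y": 0, "z": 0, "rx": 0, "ry": 0, "rz": 0}]}}

```text
clock: 9.43
tool_pos: [0.5414, 0.0051, 0.0391]
orientation: [-179.9, 0.0, -105.0]
force: [-3.4, 1.2, 14.0]
opening: 0.0005
gripper_force: 6.9
```

Emit:
{"name": "play_rows", "arguments": {"motion": [{"x": -0.08, "y": 0, "z": 0, "rx": 0, "ry": 0, "rz": 0}, {"x": -0.08, "y": 0, "z": 0, "rx": 0, "ry": 0, "rz": 0}, {"x": 0, "y": 0, "z": 0, "rx": 0, "ry": 0, "rz": 0}]}}

```text
clock: 9.8
tool_pos: [0.5424, 0.009, 0.0391]
orientation: [-179.9, 0.0, -105.0]
force: [-3.3, 1.1, 13.4]
opening: 0.0003
gripper_force: 6.8
```

Emit:
{"name": "play_rows", "arguments": {"motion": [{"x": -0.08, "y": 0, "z": 0, "rx": 0, "ry": 0, "rz": 0}, {"x": -0.08, "y": 0, "z": 0, "rx": 0, "ry": 0, "rz": 0}, {"x": 0, "y": 0, "z": 0, "rx": 0, "ry": 0, "rz": 0}]}}

```text
clock: 10.18
tool_pos: [0.5434, 0.0128, 0.0391]
orientation: [-179.9, 0.0, -105.0]
force: [-4.2, 1.3, 13.8]
opening: 0.0006
gripper_force: 6.8
```

```bash
python3 - <<'E'
from h import *
b=cams.snapshot("side")
cv2.imwrite("pics/p2.png",cv2.resize(b[170:270,190:300],None,fx=5.4,fy=5.4,interpolation=cv2.INTER_CUBIC))
E
```

```text
(no output)
```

View pics/p2.png

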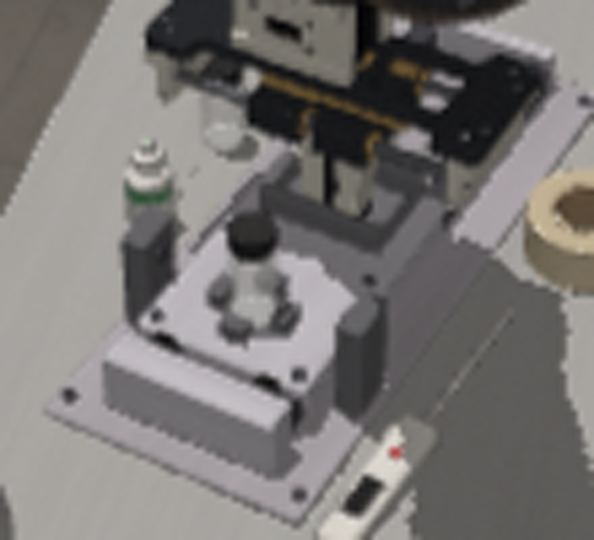

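The carriage front is just at or short of the bumpers, near (265,380). I'll keep pushing gently.

Emit:
{"name": "play_rows", "arguments": {"motion": [{"x": -0.06, "y": 0, "z": 0, "rx": 0, "ry": 0, "rz": 0}, {"x": -0.06, "y": 0, "z": 0, "rx": 0, "ry": 0, "rz": 0}, {"x": 0, "y": 0, "z": 0, "rx": 0, "ry": 0, "rz": 0}]}}

```text
clock: 10.6
tool_pos: [0.5434, 0.0138, 0.039]
orientation: [-180.0, -0.1, -105.0]
force: [-2.8, -8.6, 14.4]
opening: 0.0005
gripper_force: 7.3
```

Contact: Fy dropped to -8.6 N. One more small push to confirm.

Emit:
{"name": "play_rows", "arguments": {"motion": [{"x": -0.04, "y": 0, "z": 0, "rx": 0, "ry": 0, "rz": 0}, {"x": 0, "y": 0, "z": 0, "rx": 0, "ry": 0, "rz": 0}]}}

```text
clock: 10.85
tool_pos: [0.5435, 0.0144, 0.039]
orientation: [-180.0, -0.1, -105.0]
force: [-1.7, -11.0, 14.5]
opening: 0.0004
gripper_force: 7.4
```

Emit:
{"name": "play_rows", "arguments": {"motion": [{"x": 0, "y": 0, "z": -0.15, "rx": 0, "ry": 0, "rz": 0}, {"x": 0, "y": 0, "z": -0.25, "rx": 0, "ry": 0, "rz": 0}, {"x": 0, "y": 0, "z": -0.25, "rx": 0, "ry": 0, "rz": 0}, {"x": 0, "y": 0, "z": -0.5, "rx": 0, "ry": 0, "rz": 0}, {"x": 0, "y": 0, "z": -1, "rx": 0, "ry": 0, "rz": 0}, {"x": 0, "y": 0, "z": -1, "rx": 0, "ry": 0, "rz": 0}, {"x": 0, "y": 0, "z": -1, "rx": 0, "ry": 0, "rz": 0}, {"x": 0.8, "y": 0, "z": -1, "rx": 0, "ry": 0, "rz": 0}, {"x": 1, "y": 0, "z": 0, "rx": 0, "ry": 0, "rz": 0}, {"x": 1, "y": 0, "z": 0, "rx": 0, "ry": 0, "rz": 0}, {"x": 1, "y": 0, "z": 0, "rx": 0, "ry": 0, "rz": 0}, {"x": 1, "y": 0, "z": 0, "rx": 0, "ry": 0, "rz": 0}, {"x": 1, "y": 0, "z": 0, "rx": 0, "ry": 0, "rz": 0}, {"x": 1, "y": 0, "z": 0, "rx": 0, "ry": 0, "rz": 0}, {"x": 1, "y": 0, "z": 0, "rx": 0, "ry": 0, "rz": 0}, {"x": 1, "y": 0, "z": 0, "rx": 0, "ry": 0, "rz": 0}, {"x": 1, "y": 0, "z": 0, "rx": 0, "ry": 0, "rz": 0}, {"x": 1, "y": 0, "z": 0, "rx": 0, "ry": 0, "rz": 0}, {"x": 0, "y": 0, "z": 0, "rx": 0, "ry": 0, "rz": 0}]}}

```text
clock: 13.22
tool_pos: [0.4729, -0.2452, 0.167]
orientation: [-180.0, 0.0, -105.2]
force: [-0.1, -0.8, 0.2]
opening: 0.0005
gripper_force: 0.0
```

```bash
python3 - <<'E'
from h import *
a=cams.snapshot("top");b=cams.snapshot("side")
cv2.imwrite("pics/end.png",np.hstack([cv2.resize(a[135:245,155:265],(400,400),interpolation=cv2.INTER_CUBIC),cv2.resize(b[165:275,195:305],(400,400),interpolation=cv2.INTER_CUBIC)]))
g=cv2.cvtColor(a,cv2.COLOR_BGR2GRAY); m=np.zeros_like(g); m[170:210,220:262]=g[170:210,220:262]<45
n,l,s,c=cv2.connectedComponentsWithStats(m)
for i in range(1,n):
    if s[i,4]>30:
        p=ray("top",*c[i],.047);d=p[:2]-[.5414,.0037]; print(s[i],c[i],p,"slide y",d@[.2602,.9656])
E
```

```text
(no output)
```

View pics/end.png

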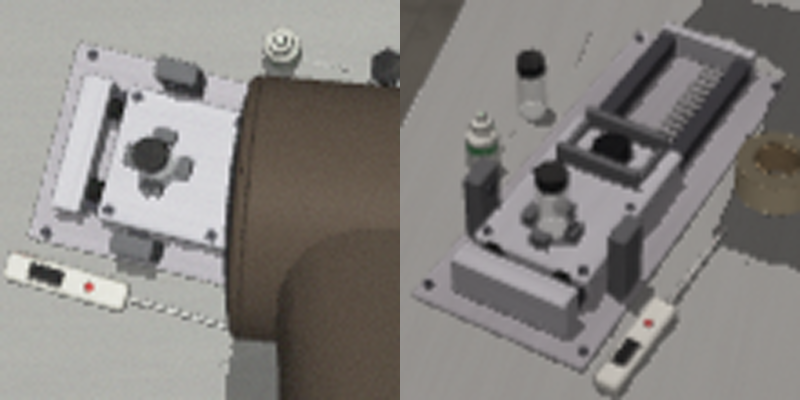

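The vial stands between the posts and the carriage front meets the bumpers. The button is visible near (612,148) in the right half. I'll check this in numbers.

```bash
python3 - <<'E'
from h import *
S=lambda p:((p[:2]-[.5414,.0037])@np.array([[.9656,.2602],[-.2602,.9656]])).round(4)
k=400/110
print("vial",S(ray("top",155+151/k,135+154/k,.098)),"front",[S(ray("top",155+x/k,135+y/k,.037)) for x,y in[(127,85),(103,212)]],"stop",[S(ray("top",155+x/k,135+y/k,.042)) for x,y in[(114,82),(82,213)]])
im=cv2.imread("pics/end.png",0)[:,400:]; m=np.zeros_like(im); m[125:175,180:240]=im[125:175,180:240]<40
ys,xs=np.nonzero(m); print("btn",xs.min(),xs.max(),ys.min(),ys.max())
s=np.array([.2602,.9656,0]);a=np.linspace(0,6.28,40)
for z in(.047,.042,.039):
  for y in(.005,.009):
    B=np.array([.5414,.0037,z])+s*y; c=np.array([proj("side",B+.017*np.array([np.cos(t),np.sin(t),0])) for t in a]); c=(c-[195,165])*k
    print(z,y,c.min(0).round(),c.max(0).round())
E
```

```text
vial [-0.0006  0.0985] front [array([0.0477, 0.1361]), array([-0.0452,  0.1303])] stop [array([0.0471, 0.1448]), array([-0.0495,  0.1438])]
btn 193 229 132 161
0.047 0.005 [191. 128.] [233. 157.]
0.047 0.009 [189. 131.] [231. 160.]
0.042 0.005 [191. 133.] [233. 161.]
0.042 0.009 [189. 136.] [231. 164.]
0.039 0.005 [191. 135.] [233. 164.]
0.039 0.009 [189. 138.] [231. 167.]
```

```bash
python3 - <<'E'
from h import *
k=400/110; a=np.linspace(0,6.28,60); s=np.array([.2602,.9656,0]); xx=np.array([.9656,-.2602,0])
im=cv2.imread("pics/end.png",0)[:,400:]
m=np.zeros_like(im); m[150:200,125:175]=im[150:200,125:175]<45
ys,xs=np.nonzero(m); print("cap obs",xs.min(),xs.max(),ys.min(),ys.max())
C=lambda y,z,r:(np.array([proj("side",np.array([.5414,.0037,z])+s*y+r*np.array([np.cos(t),np.sin(t),0])) for t in a])-[195,165])*k
for y in(.100,.103): print("cap top pred",y,C(y,.098,.0125).min(0).round(1),C(y,.098,.0125).max(0).round(1))
print("button column profile", im[120:170,211])
E
```

```text
cap obs 136 165 150 192
cap top pred 0.1 [135.4 156.1] [169.1 179.4]
cap top pred 0.103 [133.3 158.5] [167.1 181.9]
button column profile [71 63 57 54 53 52 50 50 50 47 45 42 38 33 28 24 21 19 20 22 22 22 22 22
 22 22 21 21 20 20 20 20 19 18 21 24 27 33 44 56 67 78 86 90 90 86 79 70
 60 53]
```

The button face centre, observed at row 145, matches the raised state (predicted 142–145) and not the lowered one (147 or more). The carriage is 11 mm from the stop face, so it is home. I'll hand in.

```bash
python3 -c "
from plant import workorder
print(workorder.close_job())"
```

```text
the job is handed in; nothing more can be done
None
```

I pushed the carriage home with the button held down, then took the hand away, and handed the job in at about 13 s. The last pictures show the carriage against the bumpers, the vial between the posts and the button up; the button's height is within a few millimetres, so I could not confirm the lock beyond that.

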